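# Set the tripod leg to its mark and shut the cam lever

## Robot

A 7-joint arm with a two-finger parallel gripper is mounted at the origin on the work surface. World frame = base frame: x ahead of the robot, y to its left, z up, the work surface at z = 0. Lengths are in mm, angles in degrees, forces in N, time in s.
With the tool pointing down it reaches from about 400 to 875 mm from the base axis. Payload 19.3 kg.
Tool frame: the origin (TCP) lies midway between the tips of the shut fingers; the grasp point (between the pads) lies 19 mm behind it; y points along the fingers, z is the direction in which the jaws open and shut, and the axes are right-handed (so a half turn about y gives the same grasp; the last joint's range is limited). The gripper opens to 85 mm and grips with 20 to 120 N. Pads are 22 mm wide; open, the fingers measure 114 mm over their backs; the gripper's body (76 mm by 85 mm) begins 54 mm behind the grasp point. The pads swing forward as they close: fully open they stand 13 mm farther back than shut.
Start: joints at [71.952, 29.874, -2.08, 91.645, 1.215, 58.505, -6.463], TCP at [151.448, -606.365, 231.291] pointing down, gripper open.
Joint ranges: [-166.77, 166.77], [-17.47, 122.26], [-85.68, 81.53], [9.62, 139.38], [-72.42, 252.41], [9.2, 110.78], [-144.41, 144.41]. Speed limits (degrees/s): [108.29, 108.29, 136.94, 136.94, 172.46, 172.46, 172.46].

## Interface

Orientations are given as a 3x3 rotation matrix whose columns are the frame's x, y, z axes.
In Python, from plant import bot gives the robot as it stands.
- The arm moves only by the shell command python3 -m inch 'ROWS' [OPENING] [FORCE]. ROWS is JSON, a list of rows, each an object of numbers: "tx", "ty", "tz": the shift along the world's x, y, z in cm; "rx", "ry", "rz": the turn, a rotation vector about the world's x, y, z in degrees. A call has 1 to 20 rows; each row shifts and turns the commanded pose from where the row before left it; what a row does not reach is not made up. A row lasts 1/10 s, in which the tool goes at most 50 mm and 8.59 degrees, less where a joint would pass 70% of its speed; a pose out of reach is approached as far as the arm can. A call with a gripper value outside its range is refused whole. OPENING is the finger opening in cm, from 0 to 8.54, set as the call begins (- or left out, the last holds). The fingers move at their own pace and stop on an object; FORCE is the grip in N (left out, the last holds). Time passes only in rows, so rows that do not move let the fingers close. It gives the time, the measured TCP pose, the force and the opening at its end, in the units of the state.
- bot.get_state(): the state, without advancing time (a new reading comes with each control period).
- bot.get_image(name): name is "scene" or "top" or "wrist"; returns the picture (480x640x3 uint8, blue, green, red); there is no depth.
- bot.calibration(name): a dict with "intrinsics" (3x3 intrinsics, pixels), "R" (3x3) and "t" (3): a world point X has camera coordinates R X + t. Camera axes: x right, y down, z forward; pixel columns grow to the right and rows downward; lengths in mm; the calibration is good to about 2 mm. A picture is of the moment at which its call begins: read the wrist's pose just before it. calibration takes no time and is no camera call; for the wrist camera it gives the pose at the moment of the call.
- bot.finish_job(): hands the job in, once; it reports no verdict.
Trained networks look in the newest picture that a camera, given by its name, has taken for a name from the list of things; names that differ only in an ending like _2 or _b are one class to them, and where a whole thing is asked for, a point or a joint stands for the part that bears it (a point fixed in the world has none). Each returns a list of dicts, best first, with "p" (0 to 1); they miss things now and then, are a little off and sometimes report something else, mostly with a low value. They report only what shows in the picture. A call takes as long as a camera call.
- bot.cut_out(camera, label): "mask" (480x640 bool, what is visible of it) and "box" ([centre column, centre row, width, height] in pixels, round what is visible of it).
The state is a dict: "clock": time; "joint_positions": joint angles; "qd": joint speeds; "effort": joint torques, N m; "tool_pos": TCP position; "tool_rot": TCP orientation; "force": force on the tool from outside, world axes, zero at the start; "wrist_torque": the same for the moment, N m; "width": opening from 0.0 (shut) to 1.0 (fully open).
Only numpy, scipy, OpenCV 4.12 (cv2) and the standard library are available. Lean on these libraries where they do the work, as an engineer would, in place of code of your own. Each camera call takes 0.05 s, during which the arm holds its last target.

## Task

The sliding leg of the work-light tripod lies in its plywood cradle with its cam lever open, and a spring inside keeps drawing it back. Take the lever by its upright thumb post with a light grip (the plastic cracks if pinched hard), pull the leg out with the lever still open until the front edge of its black collar sits on the middle of the mark ring, pause there, then swing the lever fully shut along the leg without letting the leg slip off the mark. Finish while still gripping the post, leg at the mark and lever shut, so that I can tighten the nut, and leave the bottles and lids alone.

Things in the scene. Friction and masses are not known exactly. Their poses are not given: they have to be found in the camera images.
- cradle: Plywood cradle fixed to the bench, a board 460 x 100 x 18 mm with a saddle and a foot block. Origin at the centre of its underside, on the bench top. Its x axis is level and is the direction in which the leg is drawn out, towards the rubber foot; the tubes lie above its x axis, 55 mm above the bench; its y axis points to the side on which the lever stands open; z up.
- leg: Sliding leg: a black collar (40 mm cube, top 75 mm above the bench) on an aluminium tube of 26 mm diameter, sliding only along the cradle's x over a fixed 18 mm steel tube; it carries the lever. Origin at the centre of the collar's front face (towards the foot). Starts at its inner stop, travel 120 mm; a spring draws it back with 1.2 N there, 2.5 N far out (friction 0.5 N), even with the lever shut.
- collar_edge (a point): The centre of the collar's front face, on the tube's axis (same as the origin of leg): the edge that must sit on the mark.
- mark_ring (a point): Middle of the mark ring, a fixed rubber ring 23 mm in diameter and 6 mm wide around the thin steel tube, on the tube's axis. It lies 45 to 95 mm in front of the collar at the start; the collar slides over it. The leg is at the mark when collar_edge coincides with this point along the cradle's x.
- pivot (a point): Pivot of the cam lever on top of the collar, 79 mm above the bench, 20 mm behind the collar's front edge (cradle -x); it travels with the leg. The lever turns about the vertical through it.
- post (a point): Centre of the lever's upright round thumb post, gripped from above: 14 mm diameter, 50 mm tall, foot at 87 and top at 137 mm above the bench, this point at 117 mm. Relative to the pivot it lies at (-70 cos a, +70 sin a) mm along the cradle's x and y, a being the lever's angle. A pinch of about 25 N is enough; over 80 N (both fingers' forces added) cracks it.
- lever (a joint): Angle a of the cam lever in rad: 0 = fully shut, lying back along the leg (post over the tube, behind the collar); open it stands out obliquely to the cradle's +y side, 0.75 to 1.05 at the start, 1.2 at most. It turns easily (0.6 N at the post). The place of the held post sets both leg and lever: to shut the lever with the leg still, take the post along its 70 mm arc about the pivot.
- beer: Bystander: brown glass bottle, 62 mm diameter, 210 mm tall, standing on the bench; origin at its foot.
- ketchup: Bystander: plastic ketchup bottle with snap cap, 62 mm diameter, 170 mm tall, standing on the bench; origin at its foot.
- tin_lid: Bystander: flat tin lid, 86 mm diameter, 6 mm high, on the bench.
- jam_lid: Bystander: metal jam jar lid, 68 mm diameter, 12 mm high, on the bench.

How it is judged (in metres and radians):
On the way, in this order (a step that is already met when the one before it is completed fails the run):
1. the leg is held at the mark (collar edge within 7 mm of the ring's middle) with the lever still open (over 0.5 rad) (x of collar_edge in the frame of mark_ring between -0.007 and 0.007 m and value of joint lever above 0.5 rad and contact force between the fingers and leg above 5 N), for 0.2 s.
2. the lever is shut (under 0.12 rad) with the leg still held at the mark within 7 mm (x of collar_edge in the frame of mark_ring between -0.007 and 0.007 m and value of joint lever below 0.12 rad and contact force between the fingers and leg above 5 N), for 0.2 s.
At the end, for the whole second after the job is handed in: The fingers still grip the lever's post (finger force over 5 N), the leg is at rest with its collar edge within 7 mm of the middle of the mark ring, and the lever is shut to within 0.12 rad (all of step 2 and linear speed of leg below 0.01 m/s); the arm keeps its last pose, push and grip.
It fails at once if the lever is swung more than half-way shut (under 0.35 rad) while the leg is more than 12 mm off the mark (value of joint lever below 0.35 rad and not (x of collar_edge in the frame of mark_ring between -0.012 and 0.012 m)).
It fails at once if the leg or lever is squeezed or pushed with more than 80 N of finger force (contact force between the fingers and leg above 80 N).
It fails at once if a bottle or lid is moved more than 30 mm (distance of any of beer, ketchup, tin_lid, jam_lid from where it was at the start of the episode above 0.03 m).
It also fails if it takes over 42 s, if anything falls off the work surface, if the arm or the gripper's body presses on something with over 40 N, if the wrist force passes 120 N, or if a joint passes its speed limit or range.

## Working session

There is one attempt and no reset: what is moved stays moved. The work goes in short steps, Python scripts to look and compute and a shell command to move; the robot and the scene stay as the last step left them, time stands still between calls to the robot, and variables do not carry over. Pictures are saved under pics/ and viewed, and the job is handed in when it is done.

```bash
mkdir -p pics; ls; python3 - <<'E'
from plant import bot
import cv2,numpy as np
s=bot.get_state();print(s)
for n in("scene","top","wrist"):
    cv2.imwrite(f"pics/{n}0.png",bot.get_image(n))
    c=bot.calibration(n);print(n,c)
    if n!="scene" or 1:
        for l in("cradle","leg","lever","beer","ketchup","tin_lid","jam_lid"):
            try:
                r=bot.cut_out(n,l)
                print(n,l,[(round(x["p"],2),np.round(x["box"],0).tolist()) for x in r[:2]])
            except Exception as e: print(l,e)
print(bot.get_state()["clock"])
E
```

```text
pics
{'clock': 0.0, 'joint_positions': array([71.95329443, 29.90981325, -2.08231982, 91.67270044,  1.21480432,
       58.50629796, -6.46296002]), 'qd': array([-0.04702065, -0.03187701,  0.07643373,  0.05248352,  0.0613821 ,
        0.08584171,  0.04858365]), 'effort': array([ 2.61014893e-04, -9.27103615e+01,  1.98001519e+00, -3.69935381e+01,
        1.79228734e-02,  8.13302526e-03,  5.93361733e-05]), 'tool_pos': array([ 151.35013873, -606.04579632,  230.72517615]), 'tool_rot': array([[-9.70190832e-01, -3.57482735e-04,  2.42341952e-01],
       [-2.42342203e-01,  1.10875595e-03, -9.70190202e-01],
       [ 7.81281653e-05, -9.99999321e-01, -1.16233801e-03]]), 'force': array([-1.05835021,  0.10999928,  1.29918729]), 'wrist_torque': array([-0.00513886,  0.05089966,  0.03637021]), 'width': 1.0019588606167504}
scene {'intrinsics': array([[529.30038837,   0.        , 314.33800434],
       [  0.        , 529.30038837, 227.89797256],
       [  0.        ,   0.        ,   1.        ]]), 'R': array([[ 0.28621858,  0.95815814,  0.00344954],
       [ 0.76957073, -0.22773647, -0.59657102],
       [-
[... 1143 characters left out ...]
2.0, 42.0, 25.0])]
top ketchup [(0.91, [487.0, 242.0, 39.0, 27.0])]
top tin_lid [(0.95, [352.0, 193.0, 34.0, 26.0])]
top jam_lid [(0.96, [283.0, 198.0, 21.0, 24.0])]
wrist {'intrinsics': array([[349.76746564,   0.        , 318.9348743 ],
       [  0.        , 349.76746564, 235.54700529],
       [  0.        ,   0.        ,   1.        ]]), 'R': array([[ 2.42894411e-01, -9.70052641e-01,  4.21690252e-04],
       [-9.31067983e-01, -2.33010882e-01,  2.80746043e-01],
       [-2.72240182e-01, -6.85842671e-02, -9.59781997e-01]]), 't': array([-624.4075241 ,  -37.1184885 ,  378.60873421])}
wrist cradle []
wrist leg []
wrist lever []
wrist beer []
wrist ketchup []
wrist tin_lid []
wrist jam_lid []
1.2
```

```bash
python3 - <<'E'
import cv2
a=cv2.imread("pics/scene0.png")[150:350,130:400];cv2.imwrite("pics/sc.png",cv2.resize(a,None,fx=2.9,fy=2.9,interpolation=cv2.INTER_CUBIC))
a=cv2.imread("pics/top0.png")[180:320,240:500];cv2.imwrite("pics/tc.png",cv2.resize(a,None,fx=3,fy=3,interpolation=cv2.INTER_CUBIC))
E
```

```text
(no output)
```

View pics/scene0.png

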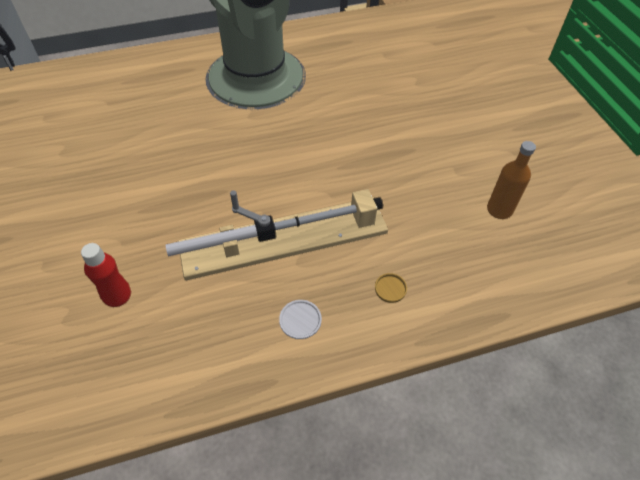

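View pics/sc.png

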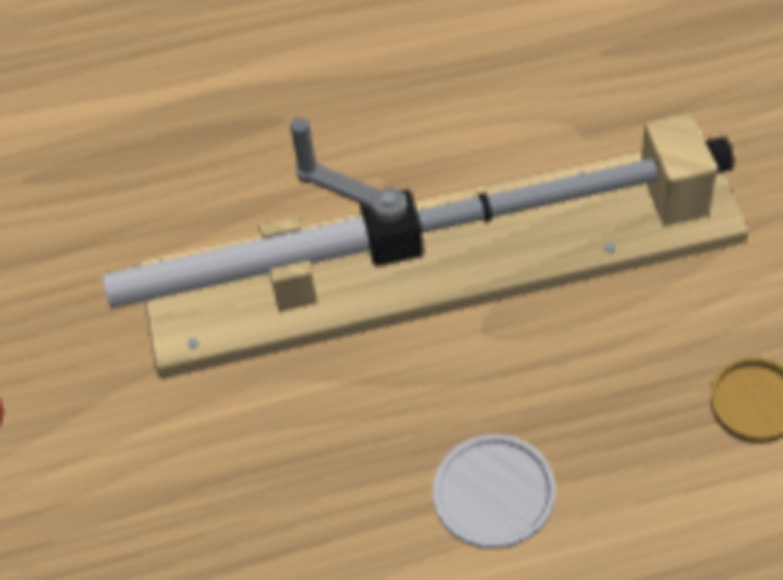

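View pics/tc.png

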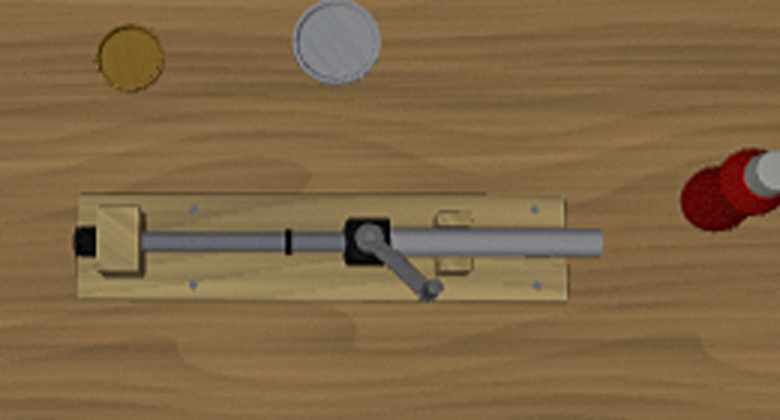

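```bash
cat > h.py <<'E'
from plant import bot
import cv2,numpy as np
def ray(c,p):
    K=c["intrinsics"];R=c["R"];t=np.array(c["t"])
    o=-R.T@t; d=R.T@np.linalg.solve(K,[p[0],p[1],1.]); return o,d
def atz(c,p,z):
    o,d=ray(c,p); return o+d*(z-o[2])/d[2]
def proj(c,X):
    v=c["R"]@np.array(X)+c["t"]; v=c["intrinsics"]@v; return v[:2]/v[2]
E
python3 - <<'E'
from h import *
T=bot.calibration("top");S=bot.calibration("scene")
t=lambda x,y:((x+.5)/3-.5+240,(y+.5)/3-.5+180)
s=lambda x,y:((x+.5)/2.9-.5+130,(y+.5)/2.9-.5+150)
np.set_printoptions(precision=1,suppress=True)
for n,p,z in[("c1",t(78,195),18),("c2",t(566,200),18),("c3",t(78,298),18),("c4",t(567,299),18),("ringmid",t(289,242),55),("post",t(434,287),137),("pivcap",t(369,237),90),("collar front top",t(345,240),75),("collar back",t(390,240),75),("tubeend",t(602,242),55),("steel near",t(144,241),55)]: print("T",n,atz(T,p,z))
for n,p,z in[("ring",s(487,207),55),("posttop",s(300,123),137),("postfoot",s(305,172),87),("pivcap",s(389,198),90),("steel",s(650,172),55),("tubeend",s(113,290),55)]: print("S",n,atz(S,p,z))
E
```

```text
T c1 [638.3 162.5  18. ]
T c2 [ 627.6 -297.9   18. ]
T c3 [540.3 161.5  18. ]
T c4 [ 534.6 -294.1   18. ]
T ringmid [586.2 -36.5  55. ]
T post [ 536.1 -156.4  137. ]
T pivcap [ 585.4 -106.6   90. ]
T collar front top [584.9 -86.3  75. ]
T collar back [ 584.4 -126.5   75. ]
T tubeend [ 582.9 -319.9   55. ]
T steel near [588.7  96.2  55. ]
S ring [585.9 -35.4  55. ]
S posttop [ 536.  -158.5  137. ]
S postfoot [ 540.1 -161.6   87. ]
S pivcap [ 583.7 -108.    90. ]
S steel [588.8  93.4  55. ]
S tubeend [ 581.9 -315.    55. ]
```

```bash
python3 -m inch '[{"tx":1.2,"ty":1.4},{"tx":2.4,"ty":2.8},{"tx":2.4,"ty":2.8},{"tx":2.4,"ty":2.8},{"tx":2.4,"ty":2.8},{"tx":2.4,"ty":2.8},{"tx":2.4,"ty":2.8},{"tx":2.4,"ty":2.8},{"tx":2.4,"ty":2.8},{"tx":2.4,"ty":2.8},{"tx":2.4,"ty":2.8},{"tx":2.4,"ty":2.8},{"tx":2.4,"ty":2.8},{"tx":2.4,"ty":2.8},{"tx":2.4,"ty":2.8},{"tx":2.4,"ty":2.8},{"tx":1.3,"ty":1.4},{},{}]' 8.5 25
python3 - <<'E'
from h import *
s=bot.get_state();print(s["tool_pos"],s["tool_rot"],s["clock"])
c=bot.calibration("wrist");im=bot.get_image("wrist");cv2.imwrite("pics/w1.png",im)
print(proj(c,[536.3,-158,137]),proj(c,[586,-36,55]), proj(c,[585,-87,75]))
print(-c["R"].T@c["t"])
np.save("w1.npy",c,allow_pickle=True)
E
```

```text
[ 151.46377776 -606.3451546   231.30636147] [[-9.70189460e-01  3.81104539e-06  2.42347707e-01]
 [-2.42347707e-01  4.45469596e-05 -9.70189459e-01]
 [-1.44932896e-05 -9.99999999e-01 -4.22953926e-05]] 1.2
[ -745.89518047 -1205.31669532] [-607.7946532  -922.84256748] [-588.71114645 -997.34499153]
[ 220.17801474 -588.39182302  374.05883507]invalid input at $[0]: expected keys tx, ty, tz, rx, ry, rz
```

View pics/w1.png

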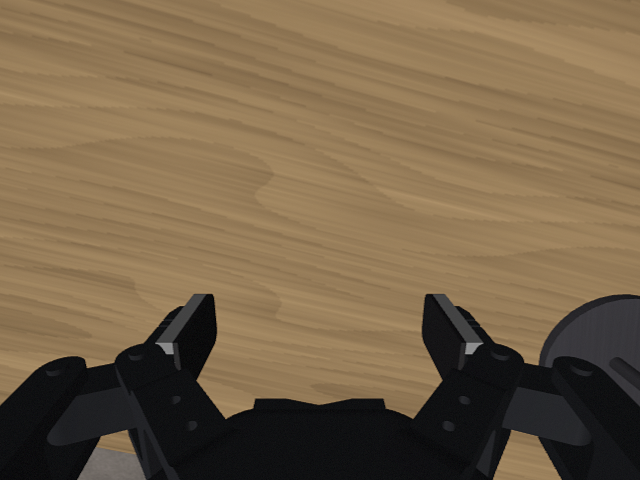

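The picture shows bare bench between the open fingers; the move was refused because every row needs all six keys. I'll send it again in full.

```bash
python3 -m inch '[{"tx":1.2,"ty":1.4,"tz":0,"rx":0,"ry":0,"rz":0},{"tx":2.4,"ty":2.8,"tz":0,"rx":0,"ry":0,"rz":0},{"tx":2.4,"ty":2.8,"tz":0,"rx":0,"ry":0,"rz":0},{"tx":2.4,"ty":2.8,"tz":0,"rx":0,"ry":0,"rz":0},{"tx":2.4,"ty":2.8,"tz":0,"rx":0,"ry":0,"rz":0},{"tx":2.4,"ty":2.8,"tz":0,"rx":0,"ry":0,"rz":0},{"tx":2.4,"ty":2.8,"tz":0,"rx":0,"ry":0,"rz":0},{"tx":2.4,"ty":2.8,"tz":0,"rx":0,"ry":0,"rz":0},{"tx":2.4,"ty":2.8,"tz":0,"rx":0,"ry":0,"rz":0},{"tx":2.4,"ty":2.8,"tz":0,"rx":0,"ry":0,"rz":0},{"tx":2.4,"ty":2.8,"tz":0,"rx":0,"ry":0,"rz":0},{"tx":2.4,"ty":2.8,"tz":0,"rx":0,"ry":0,"rz":0},{"tx":2.4,"ty":2.8,"tz":0,"rx":0,"ry":0,"rz":0},{"tx":2.4,"ty":2.8,"tz":0,"rx":0,"ry":0,"rz":0},{"tx":2.4,"ty":2.8,"tz":0,"rx":0,"ry":0,"rz":0},{"tx":2.4,"ty":2.8,"tz":0,"rx":0,"ry":0,"rz":0},{"tx":1.3,"ty":1.4,"tz":0,"rx":0,"ry":0,"rz":0},{"tx":0,"ty":0,"tz":0,"rx":0,"ry":0,"rz":0}]' 8.5 25
python3 - <<'E'
from h import *
s=bot.get_state();print(s["tool_pos"],s["tool_rot"],s["clock"])
c=bot.calibration("wrist");im=bot.get_image("wrist");cv2.imwrite("pics/w2.png",im)
print(proj(c,[536.3,-158,137]),proj(c,[586,-36,55]), proj(c,[585,-87,75]))
print(-c["R"].T@c["t"])
np.save("w2.npy",c,allow_pickle=True)
E
```

```text
clock: 3.05
tool_pos: [537.9, -154.9, 231.2]
tool_rot: [[-0.969, 0.001, 0.247], [-0.247, 0.001, -0.969], [-0.001, -1.0, -0.001]]
force: [0.2, -0.2, 0.9]
width: 0.994
[ 537.86739988 -154.90517486  231.19118832] [[-9.69128520e-01  5.42212543e-04  2.46555507e-01]
 [-2.46554743e-01  1.19034334e-03 -9.69128135e-01]
 [-8.18959136e-04 -9.99999145e-01 -1.01991060e-03]] 3.05
[323.64876845 241.09434176] [201.295964   127.45612145] [254.42870966 144.21693106]
[ 606.44794852 -136.79705386  374.00805104]
```

View pics/w2.png

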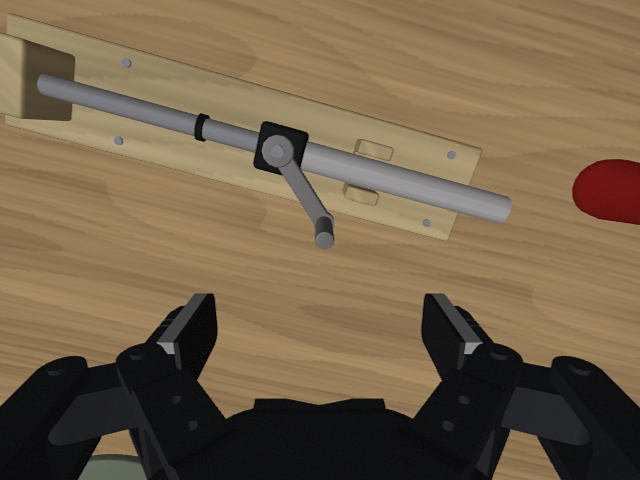

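```bash
python3 - <<'E'
import cv2
a=cv2.imread("pics/w2.png")[95:255,180:350];cv2.imwrite("pics/w2c.png",cv2.resize(a,None,fx=3.7,fy=3.7,interpolation=cv2.INTER_CUBIC))
E
```

```text
(no output)
```

View pics/w2c.png

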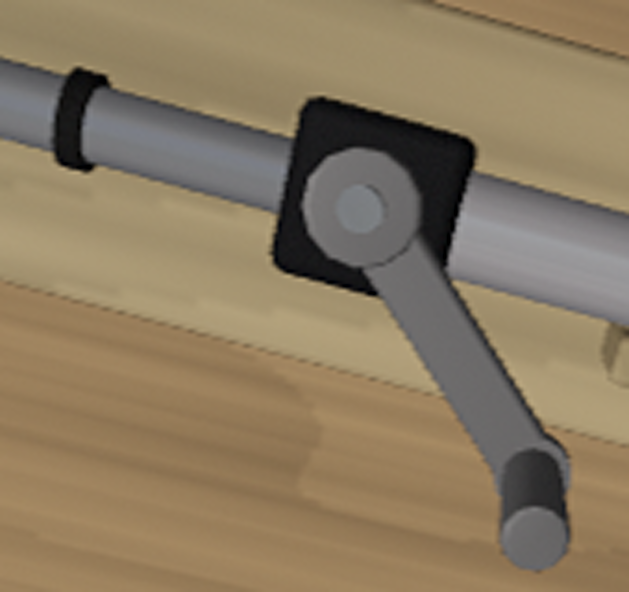

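```bash
python3 - <<'E'
from h import *
c=np.load("w2.npy",allow_pickle=True).item()
w=lambda x,y:((x+.5)/3.7-.5+180,(y+.5)/3.7-.5+95)
for n,p,z in[("front",w(289,182),75),("back",w(462,222),75),("cap",w(361,208),91),("cap87",w(361,208),87),("ring",w(79,118),55),("ringtop",w(89,72),60),("post",w(534,540),137),("foot end",w(534,460),87)]:print(n,atz(c,p,z).round(1))
E
```

```text
front [586.  -89.6  75. ]
back [ 587.1 -129.1   75. ]
cap [ 585.6 -108.    91. ]
cap87 [ 585.3 -107.6   87. ]
ring [586.7 -35.6  55. ]
ringtop [597.6 -37.9  60. ]
post [ 536.7 -158.1  137. ]
foot end [ 540.5 -157.8   87. ]
```

```bash
python3 -m inch '[{"tx":0,"ty":0,"tz":-2,"rx":0,"ry":0,"rz":0},{"tx":0,"ty":0,"tz":-2,"rx":0,"ry":0,"rz":0},{"tx":0,"ty":0,"tz":-1.5,"rx":0,"ry":0,"rz":0},{"tx":0,"ty":0,"tz":0,"rx":0,"ry":0,"rz":0},{"tx":0,"ty":0,"tz":0,"rx":0,"ry":0,"rz":0}]'
python3 - <<'E'
from h import *
s=bot.get_state();print(s["tool_pos"],s["clock"],s["force"])
E
```

```text
clock: 3.6
tool_pos: [536.1, -158.9, 176.8]
tool_rot: [[-0.97, -0.0, 0.242], [-0.242, -0.0, -0.97], [0.0, -1.0, 0.0]]
force: [0.4, 0.6, -0.0]
width: 0.994
[ 536.11696329 -158.87240596  176.78076654] 3.6 [ 0.37439768  0.56678261 -0.01261586]
```

```bash
python3 -m inch '[{"tx":0.05,"ty":0.1,"tz":-1.7,"rx":0,"ry":0,"rz":0},{"tx":0,"ty":0,"tz":-2,"rx":0,"ry":0,"rz":0},{"tx":0,"ty":0,"tz":-2,"rx":0,"ry":0,"rz":0},{"tx":0,"ty":0,"tz":-1.5,"rx":0,"ry":0,"rz":0},{"tx":0,"ty":0,"tz":-0.5,"rx":0,"ry":0,"rz":0},{"tx":0,"ty":0,"tz":0,"rx":0,"ry":0,"rz":0},{"tx":0,"ty":0,"tz":0,"rx":0,"ry":0,"rz":0}]'
python3 - <<'E'
from h import *
cv2.imwrite("pics/w3.png",bot.get_image("wrist"))
E
```

```text
clock: 4.3
tool_pos: [537.4, -157.6, 100.4]
tool_rot: [[-0.97, 0.001, 0.242], [-0.242, -0.0, -0.97], [-0.001, -1.0, 0.001]]
force: [-0.1, -0.4, -0.3]
width: 0.994
```

View pics/w3.png

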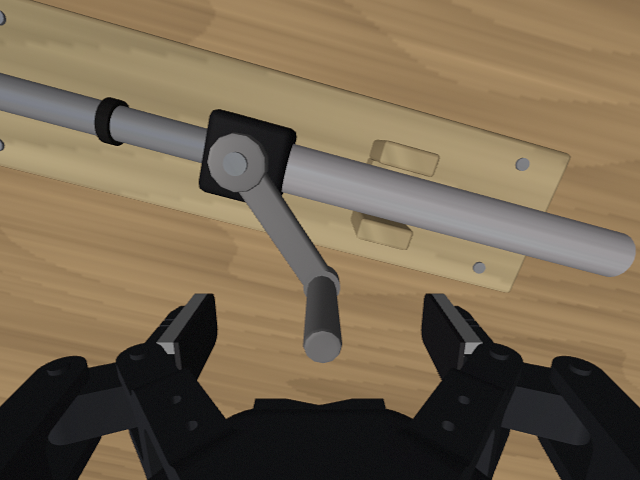

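The post top is at (322,346), centred between the finger pads, so I'll close gently.

```bash
python3 -m inch '[{"tx":0,"ty":0,"tz":0,"rx":0,"ry":0,"rz":0},{"tx":0,"ty":0,"tz":0,"rx":0,"ry":0,"rz":0},{"tx":0,"ty":0,"tz":0,"rx":0,"ry":0,"rz":0},{"tx":0,"ty":0,"tz":0,"rx":0,"ry":0,"rz":0},{"tx":0,"ty":0,"tz":0,"rx":0,"ry":0,"rz":0},{"tx":0,"ty":0,"tz":0,"rx":0,"ry":0,"rz":0},{"tx":0,"ty":0,"tz":0,"rx":0,"ry":0,"rz":0},{"tx":0,"ty":0,"tz":0,"rx":0,"ry":0,"rz":0}]' 1.9 20
python3 -m inch '[{"tx":0,"ty":0,"tz":0,"rx":0,"ry":0,"rz":0},{"tx":0,"ty":0,"tz":0,"rx":0,"ry":0,"rz":0},{"tx":0,"ty":0,"tz":0,"rx":0,"ry":0,"rz":0},{"tx":0,"ty":0,"tz":0,"rx":0,"ry":0,"rz":0},{"tx":0,"ty":0,"tz":0,"rx":0,"ry":0,"rz":0},{"tx":0,"ty":0,"tz":0,"rx":0,"ry":0,"rz":0}]' 0.8 25
python3 - <<'E'
from h import *
c=bot.calibration("wrist");np.save("w4.npy",c,allow_pickle=True)
cv2.imwrite("pics/w4.png",bot.get_image("wrist"))
cv2.imwrite("pics/t4.png",bot.get_image("top"))
E
```

```text
clock: 5.15
tool_pos: [536.9, -157.4, 99.3]
tool_rot: [[-0.97, -0.0, 0.242], [-0.242, 0.0, -0.97], [0.0, -1.0, -0.0]]
force: [0.1, 0.5, 0.2]
width: 0.223
clock: 5.75
tool_pos: [536.9, -157.5, 99.3]
tool_rot: [[-0.97, -0.0, 0.242], [-0.242, -0.0, -0.97], [0.0, -1.0, 0.0]]
force: [-0.5, -1.6, 1.1]
width: 0.155
```

View pics/w4.png

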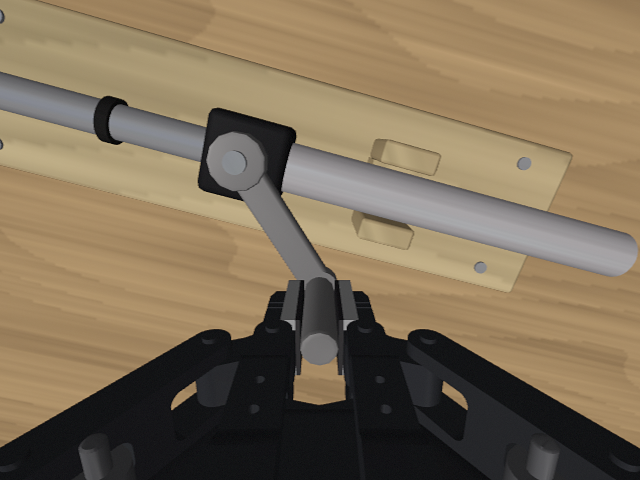

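```bash
python3 - <<'E'
import cv2
a=cv2.imread("pics/w4.png")[70:220,80:310];cv2.imwrite("pics/w4c.png",cv2.resize(a,None,fx=3.4,fy=3.4,interpolation=cv2.INTER_CUBIC))
E
```

```text
(no output)
```

View pics/w4c.png

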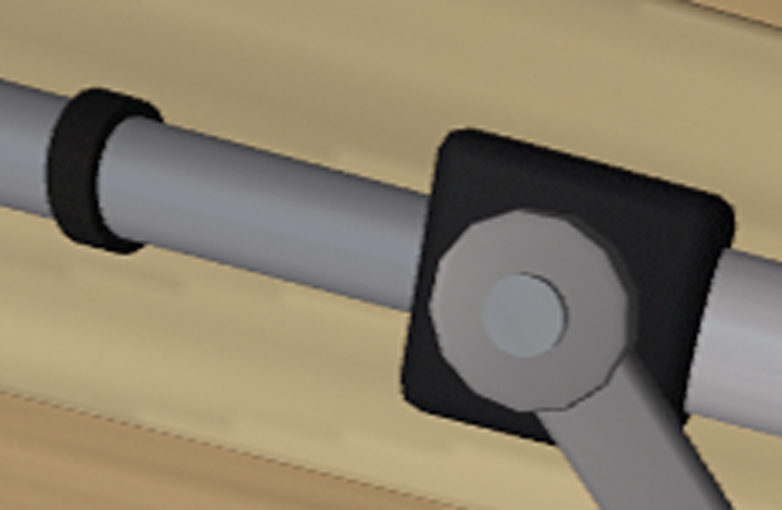

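```bash
cat > ov.py <<'E'
from h import *
u=np.array([.015,.99989,0]);v=np.array([-.99989,.015,0]);z=np.array([0,0,1.])
O=np.array([586.4,-36.,0])
def overlay(img,c,ring,collar,lat,crop,f,out,a=None):
    x0,y0,x1,y1=crop
    im=cv2.resize(img[y0:y1,x0:x1],None,fx=f,fy=f,interpolation=cv2.INTER_CUBIC)
    def P(X):
        p=proj(c,X);return tuple(int(round(q)) for q in((p[0]+.5-x0)*f-.5,(p[1]+.5-y0)*f-.5))
    B=O+lat*v
    for s,col in((ring-3,(0,255,0)),(ring+3,(0,255,255))):
        pts=[P(B+s*u+11.5*(np.cos(t)*v+np.sin(t)*z)+55*z) for t in np.linspace(0,2*np.pi,60)]
        cv2.polylines(im,[np.array(pts)],True,col,1)
    for h in(75,):
        pts=[P(B+(collar+dx)*u+dy*v+h*z) for dx,dy in((0,-20),(0,20),(-40,20),(-40,-20))]
        cv2.polylines(im,[np.array(pts)],True,(0,0,255),1)
    if a is not None:
        pv=B+(collar-20)*u
        cv2.circle(im,P(pv+90*z),3,(255,0,0),-1)
        p=pv-70*np.cos(a)*u+70*np.sin(a)*v
        cv2.line(im,P(p+87*z),P(p+137*z),(255,0,255),1)
    cv2.imwrite(out,im)
E
python3 - <<'E'
from ov import *
c=np.load("w4.npy",allow_pickle=True).item()
overlay(cv2.imread("pics/w4.png"),c,0,-52,0,(80,70,345,260),3,"pics/o4.png",.756)
E
```

```text
(no output)
```

View pics/o4.png

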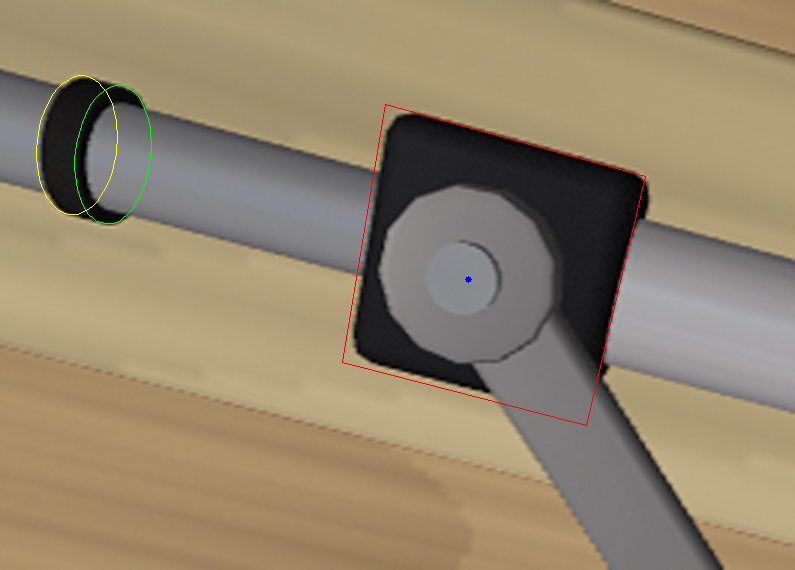

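```bash
python3 -m inch '[{"tx":0,"ty":0,"tz":0,"rx":0,"ry":0,"rz":0},{"tx":0,"ty":0,"tz":0,"rx":0,"ry":0,"rz":0},{"tx":0,"ty":0.2,"tz":0,"rx":0,"ry":0,"rz":0},{"tx":0.01,"ty":0.5,"tz":0,"rx":0,"ry":0,"rz":0},{"tx":0.01,"ty":0.6,"tz":0,"rx":0,"ry":0,"rz":0},{"tx":0.01,"ty":0.6,"tz":0,"rx":0,"ry":0,"rz":0},{"tx":0.01,"ty":0.6,"tz":0,"rx":0,"ry":0,"rz":0},{"tx":0.01,"ty":0.6,"tz":0,"rx":0,"ry":0,"rz":0},{"tx":0.01,"ty":0.6,"tz":0,"rx":0,"ry":0,"rz":0},{"tx":0.01,"ty":0.6,"tz":0,"rx":0,"ry":0,"rz":0},{"tx":0.01,"ty":0.5,"tz":0,"rx":0,"ry":0,"rz":0},{"tx":0,"ty":0.35,"tz":0,"rx":0,"ry":0,"rz":0},{"tx":0,"ty":0,"tz":0,"rx":0,"ry":0,"rz":0},{"tx":0,"ty":0,"tz":0,"rx":0,"ry":0,"rz":0},{"tx":0,"ty":0,"tz":0,"rx":0,"ry":0,"rz":0}]' 0.4 25
python3 - <<'E'
from ov import *
c=bot.calibration("wrist");np.save("w5.npy",c,allow_pickle=True)
im=bot.get_image("wrist");cv2.imwrite("pics/w5.png",im)
t=bot.get_image("top");cv2.imwrite("pics/t5.png",t)
s=bot.get_image("scene");cv2.imwrite("pics/s5.png",s)
overlay(im,c,-.8,-.5,0,(80,70,345,260),3,"pics/o5.png",.756)
overlay(t,bot.calibration("top"),-.8,-.5,0,(260,200,460,320),4,"pics/ot5.png",.756)
overlay(s,bot.calibration("scene"),-.8,-.5,0,(180,150,380,290),4,"pics/os5.png",.756)
E
```

```text
clock: 7.35
tool_pos: [537.8, -106.0, 99.3]
tool_rot: [[-0.97, 0.0, 0.242], [-0.242, 0.0, -0.97], [-0.0, -1.0, -0.0]]
force: [-2.6, -1.6, 2.1]
width: 0.156
```

View pics/o5.png

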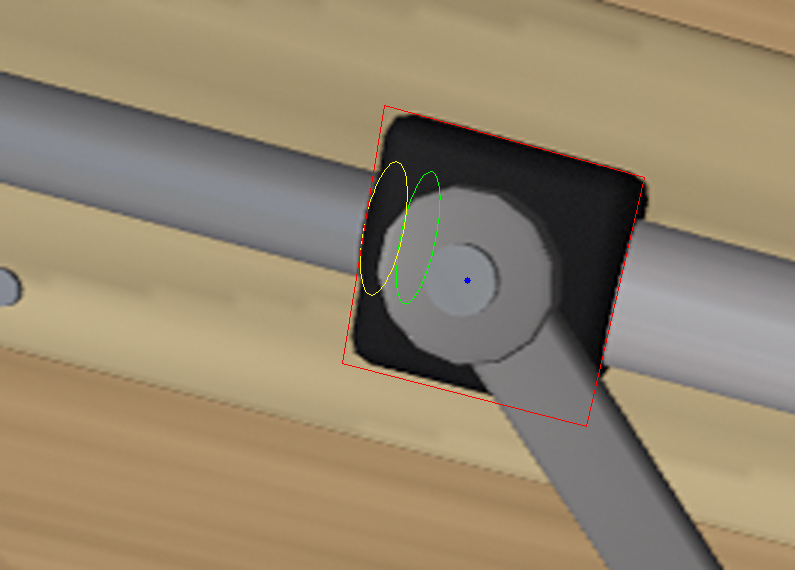

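View pics/ot5.png

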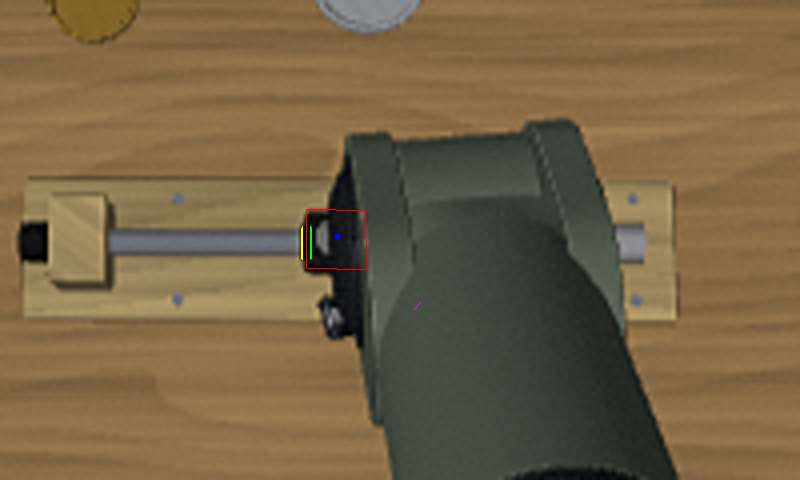

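View pics/os5.png

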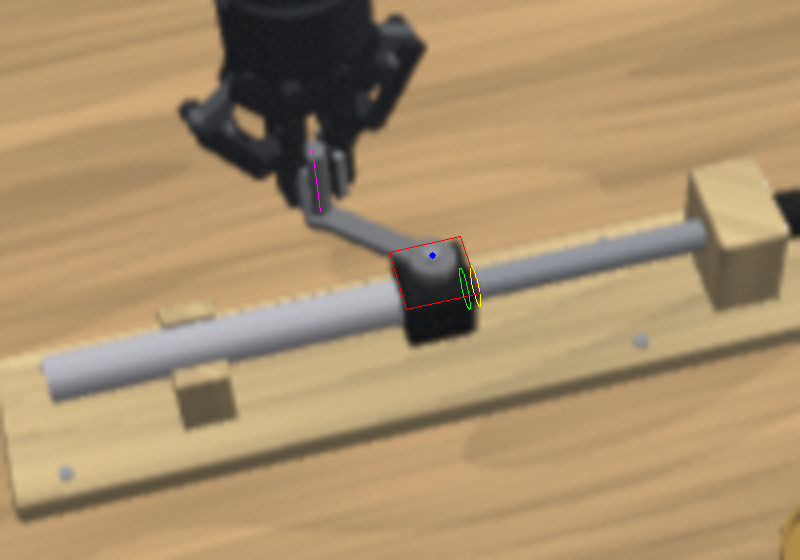

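```bash
python3 - <<'E'
import cv2,numpy as np
o=[]
for f,(x,y) in(("scene0",(255,190)),("s5",(270,195)),("top0",(325,240)),("t5",(315,240))):
    a=cv2.imread(f"pics/{f}.png")[y:y+45,x:x+45];o.append(cv2.resize(a,(390,290),interpolation=cv2.INTER_CUBIC))
cv2.imwrite("pics/z5.png",np.vstack([np.hstack(o[:2]),np.hstack(o[2:])]))
from h import *
for n in("scene","top"):
    c=bot.calibration(n);print(-c["R"].T@c["t"])
E
```

```text
[1267.82718474 -204.31690008  974.10356334]
[ 432.48476516  -12.45617236 1263.76910707]
```

View pics/z5.png

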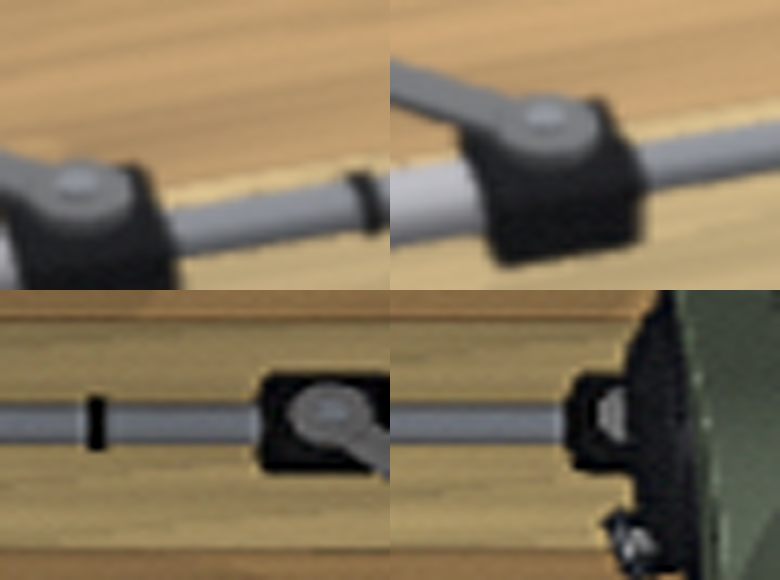

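The wrist and top pictures agree. The collar front sits on the ring's position, at top zoom (575,415), and about 3 mm of ring shows ahead of it. Next I'll work out the arc.

```bash
python3 - <<'E'
from ov import *
a=np.linspace(np.radians(43.2),0.01,15)
p=np.array([-70*np.cos(t)*u+70*np.sin(t)*v for t in a])
d=np.diff(p,axis=0)/10
print(d.round(2)[:,:2].tolist(),d.sum(0),43.2-0.57)
E
```

```text
[[0.27, -0.25], [0.29, -0.24], [0.3, -0.22], [0.31, -0.2], [0.32, -0.19], [0.33, -0.17], [0.34, -0.15], [0.35, -0.13], [0.35, -0.12], [0.36, -0.1], [0.36, -0.08], [0.37, -0.06], [0.37, -0.04], [0.37, -0.02]] [ 4.69285846 -1.96748842  0.        ] 42.63
```

```bash
python3 -m inch '[{"tx":0.27,"ty":-0.25,"tz":0,"rx":0,"ry":0,"rz":3},{"tx":0.29,"ty":-0.24,"tz":0,"rx":0,"ry":0,"rz":3},{"tx":0.3,"ty":-0.22,"tz":0,"rx":0,"ry":0,"rz":3},{"tx":0.31,"ty":-0.2,"tz":0,"rx":0,"ry":0,"rz":3},{"tx":0.32,"ty":-0.19,"tz":0,"rx":0,"ry":0,"rz":3},{"tx":0.33,"ty":-0.17,"tz":0,"rx":0,"ry":0,"rz":3},{"tx":0,"ty":0,"tz":0,"rx":0,"ry":0,"rz":0},{"tx":0,"ty":0,"tz":0,"rx":0,"ry":0,"rz":0}]'
python3 - <<'E'
from ov import *
c=bot.calibration("wrist");im=bot.get_image("wrist");cv2.imwrite("pics/w6.png",im)
overlay(im,c,-.8,-.5,0,(100,70,365,260),3,"pics/o6.png",.436)
t=bot.get_image("top");cv2.imwrite("pics/t6.png",t)
cv2.imwrite("pics/z6.png",cv2.resize(t[225:300,290:390],(800,600),interpolation=cv2.INTER_CUBIC))
E
```

```text
clock: 8.3
tool_pos: [555.9, -118.8, 99.3]
tool_rot: [[-0.849, 0.0, 0.529], [-0.529, -0.0, -0.849], [-0.0, -1.0, 0.0]]
force: [-2.4, -1.7, 3.0]
width: 0.153
```

View pics/o6.png

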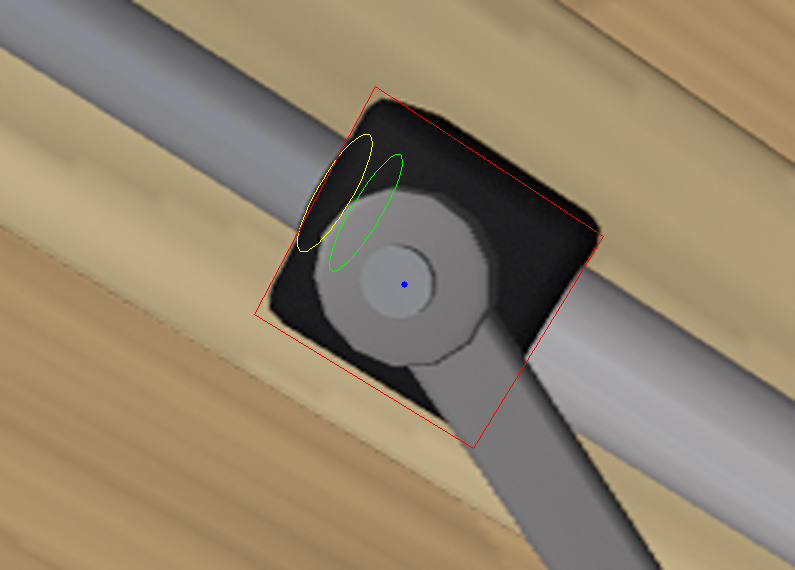

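View pics/z6.png

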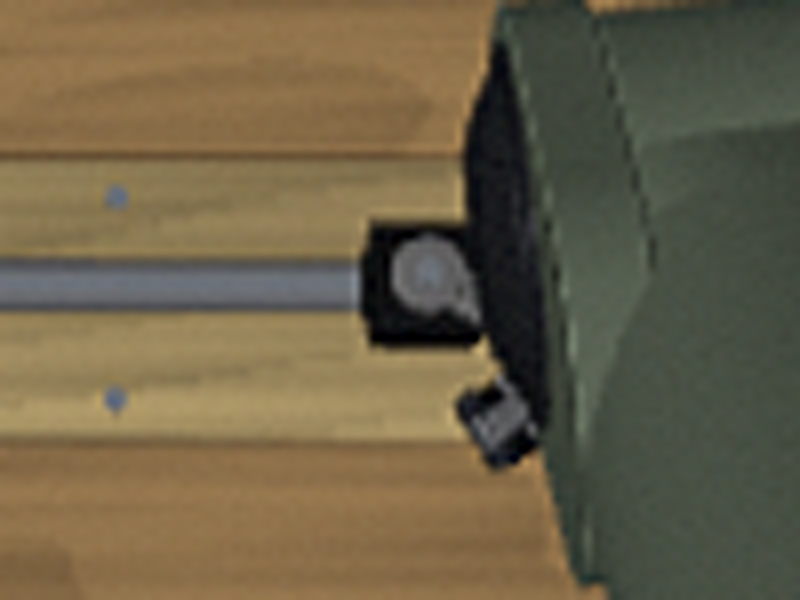

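The collar front at top zoom (370,285) still shows about 3 mm of ring ahead of it, and the wrist overlay hasn't changed, so I'll shut the lever the rest of the way.

```bash
python3 -m inch '[{"tx":0.34,"ty":-0.15,"tz":0,"rx":0,"ry":0,"rz":3},{"tx":0.35,"ty":-0.13,"tz":0,"rx":0,"ry":0,"rz":3},{"tx":0.35,"ty":-0.12,"tz":0,"rx":0,"ry":0,"rz":3},{"tx":0.36,"ty":-0.1,"tz":0,"rx":0,"ry":0,"rz":3},{"tx":0.36,"ty":-0.08,"tz":0,"rx":0,"ry":0,"rz":3},{"tx":0.37,"ty":-0.06,"tz":0,"rx":0,"ry":0,"rz":3},{"tx":0.37,"ty":-0.04,"tz":0,"rx":0,"ry":0,"rz":3},{"tx":0.37,"ty":-0.02,"tz":0,"rx":0,"ry":0,"rz":3},{"tx":0,"ty":0,"tz":0,"rx":0,"ry":0,"rz":0},{"tx":0,"ty":0,"tz":0,"rx":0,"ry":0,"rz":0},{"tx":0,"ty":0,"tz":0,"rx":0,"ry":0,"rz":0},{"tx":0,"ty":0,"tz":0,"rx":0,"ry":0,"rz":0}]'
python3 - <<'E'
from ov import *
c=bot.calibration("wrist");im=bot.get_image("wrist");cv2.imwrite("pics/w7.png",im)
overlay(im,c,-.8,-.5,0,(140,80,405,270),3,"pics/o7.png",.01)
t=bot.get_image("top");cv2.imwrite("pics/t7.png",t)
s=bot.get_image("scene");cv2.imwrite("pics/s7.png",s)
cv2.imwrite("pics/z7.png",cv2.resize(t[225:300,290:390],(800,600),interpolation=cv2.INTER_CUBIC))
overlay(s,bot.calibration("scene"),-.8,-.5,0,(180,150,380,290),4,"pics/os7.png",.01)
E
```

```text
clock: 9.6
tool_pos: [584.5, -125.5, 99.3]
tool_rot: [[-0.559, -0.0, 0.829], [-0.829, -0.0, -0.559], [0.0, -1.0, -0.0]]
force: [-1.8, -1.0, 0.7]
width: 0.156
```

View pics/o7.png

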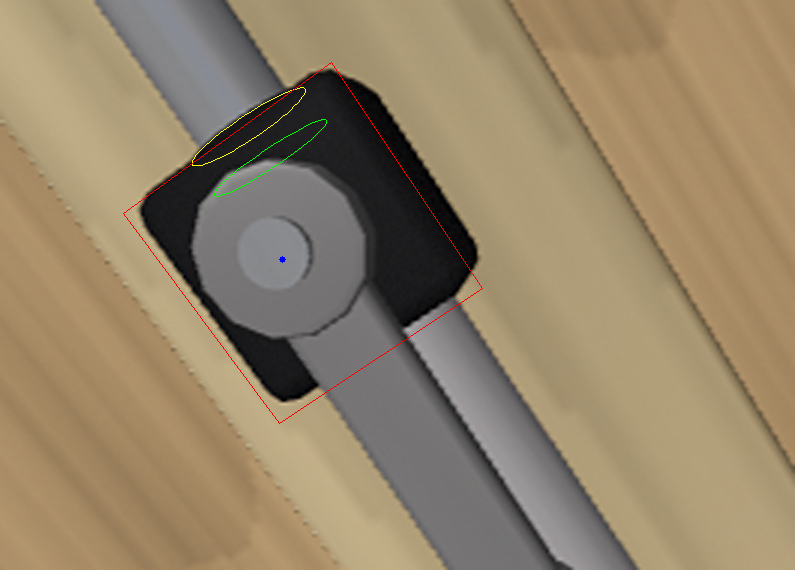

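View pics/z7.png

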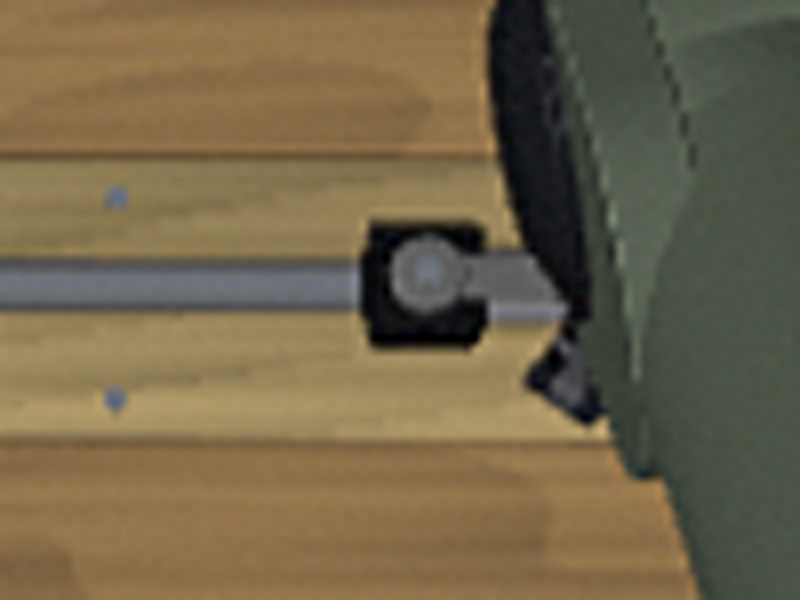

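View pics/os7.png

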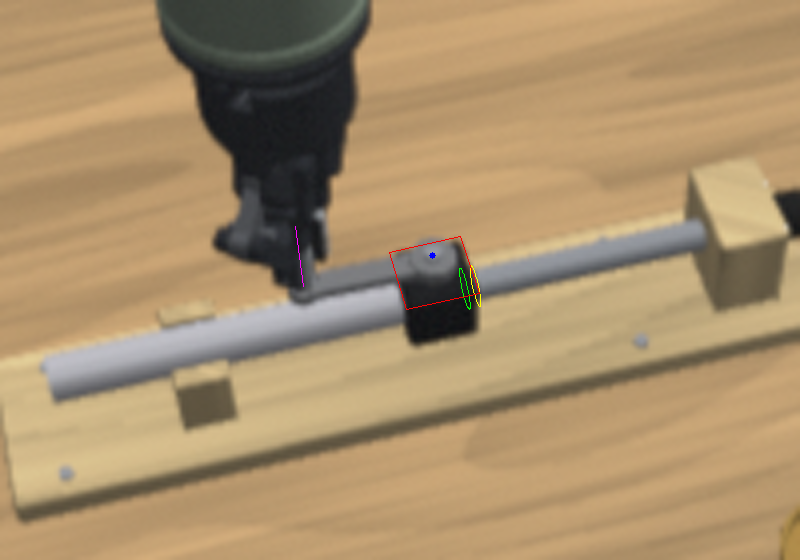

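View pics/w7.png

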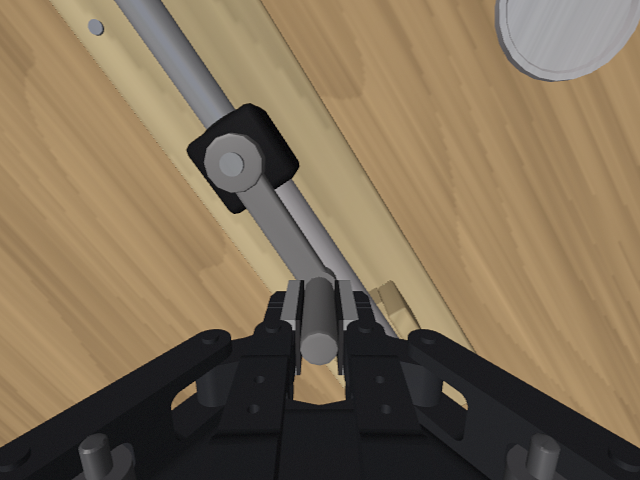

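```bash
python3 - <<'E'
from ov import *
c=bot.calibration("wrist")
w=lambda x,y:((x+.5)/3-.5+140,(y+.5)/3-.5+80)
for n,p,q,z in(("leverL",w(290,340),w(445,570),87),("tubeR",w(455,298),w(637,570),60),("boardL",w(0,125),w(333,570),18),("boardR",w(510,0),w(795,475),18)):
    d=atz(c,p,z)-atz(c,q,z);print(n,atz(c,p,z).round(1),"deg from y",np.degrees(np.arctan2(d[0],d[1])).round(2))
print(bot.get_state()["force"],bot.get_state()["tool_pos"])
E
```

```text
leverL [579.1 -66.4  87. ] deg from y 2.85
tubeR [599.4 -76.6  60. ] deg from y 0.92
boardL [537.3   1.   18. ] deg from y 1.23
boardR [636.4 -37.5  18. ] deg from y 1.2
[-1.77899458 -1.51174467  2.26632486] [ 584.54679922 -125.46079224   99.30753484]
```

Lever reads about 0.03 rad. I'll nudge it 1.5 mm closer to shut, settle, then check.

```bash
python3 -m inch '[{"tx":0.08,"ty":0,"tz":0,"rx":0,"ry":0,"rz":0.5},{"tx":0.07,"ty":0,"tz":0,"rx":0,"ry":0,"rz":0.5},{"tx":0,"ty":0,"tz":0,"rx":0,"ry":0,"rz":0},{"tx":0,"ty":0,"tz":0,"rx":0,"ry":0,"rz":0},{"tx":0,"ty":0,"tz":0,"rx":0,"ry":0,"rz":0},{"tx":0,"ty":0,"tz":0,"rx":0,"ry":0,"rz":0}]'
python3 - <<'E'
from ov import *
c=bot.calibration("wrist");im=bot.get_image("wrist");cv2.imwrite("pics/w8.png",im)
overlay(im,c,-.8,-.5,0,(140,80,405,270),3,"pics/o8.png",.01)
t=bot.get_image("top")
cv2.imwrite("pics/z8.png",cv2.resize(t[225:300,290:390],(800,600),interpolation=cv2.INTER_CUBIC))
E
```

```text
clock: 10.35
tool_pos: [586.1, -125.6, 99.2]
tool_rot: [[-0.544, -0.0, 0.839], [-0.839, 0.0, -0.544], [0.0, -1.0, -0.0]]
force: [-4.1, -1.0, 1.9]
width: 0.157
```

View pics/o8.png

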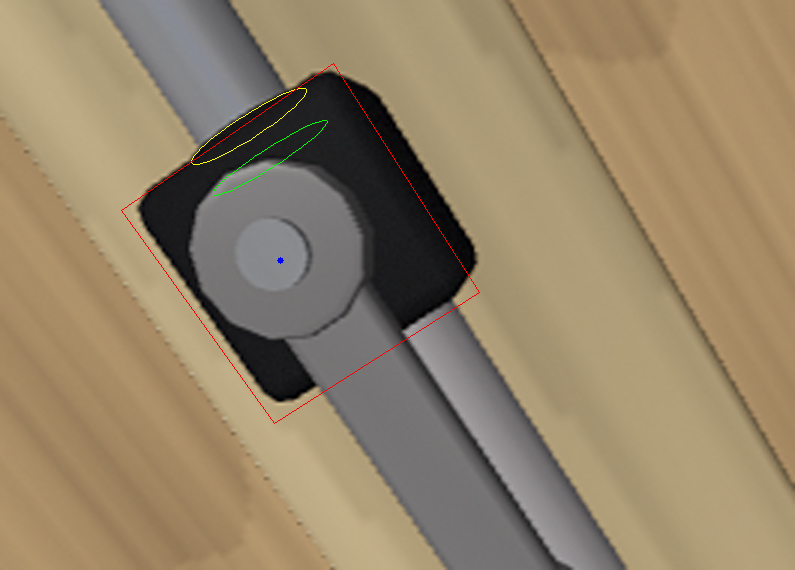

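View pics/z8.png

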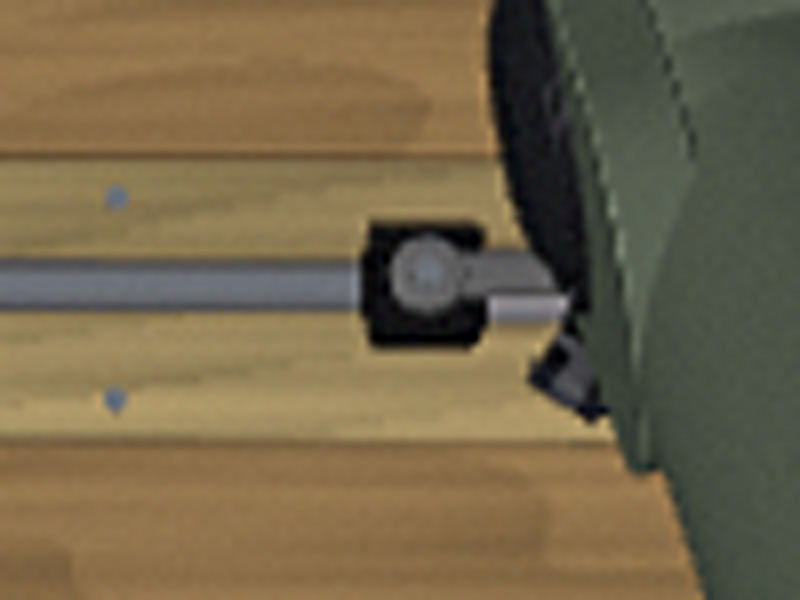

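The collar front is still at (370,285) in the top zoom with the ring showing ahead of it. The lever now lies along the tube, and the wrist force of -4 N in x suggests it is at or near its stop. I'll hand the job in.

```bash
python3 - <<'E'
from h import *
s=bot.get_state();print(s["clock"],s["tool_pos"],s["force"],s["width"])
print(bot.finish_job())
E
```

```text
10.45 [ 586.10611366 -125.56338836   99.28135935] [-4.58548989 -1.58817039  2.43809114] 0.15394068483428472
the job is handed in; nothing more can be done
None
```

The leg is at the mark with the lever shut, and the gripper is still holding the post, so you can tighten the nut. I handed the job in at 10.45 s and got no verdict back.

**What I did:** I gripped the post from above at a 25 N setting and drew the leg out about 51.5 mm with the lever open. I paused there for about half a second, then took the post along its arc to shut the lever, turning the gripper with it.

**Last checks:**
- **Leg position:** the top picture shows about 3 mm of the ring ahead of the collar's front edge. That puts the edge on the ring's middle within roughly 1 mm, and it did not move while the lever swung.
- **Lever:** it measured about 0.03 rad, so I nudged it a further 1.5 mm. The sideways wrist force then rose to about 4.5 N, which suggests it is at or near its stop. I did not measure the angle again after the nudge.
- **Grip:** the fingers are 13 mm apart on the 14 mm post. The pinch force itself cannot be read, so I rely on the 25 N setting.
- **Bottles and lids:** the gripper and arm never went near them. I did not measure their positions at the end.

**Disagreements:** the drawn collar outline differed from the picture by 1–2 mm, within the camera calibration error. My first move was refused because the rows lacked some keys, and nothing moved.

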